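# Mirror the sauce bottles onto the service rack

### The job

Move the four sauce bottles from the bamboo prep rack into the steel service rack, one to each pocket and in the reverse order, so that the colleague opposite finds them in the usual row: as the robot sees it, the leftmost bottle goes into the rightmost pocket, the next into the second pocket from the right, and so on. Keep each bottle upright, set it down gently on the pocket's floor without dropping it, and leave all four standing released.

Things in the scene. Friction and masses are not known exactly. Their poses are not given: they have to be found in the camera images.
- center_yellow (a point): centre of the all-yellow sauce squeeze bottle (loose, upright, about 140 g, round, 115 mm tall), 57.5 mm above its underside; z up its axis. Straight wall 46 mm in diameter to 84 mm up, then a shoulder 34 mm wide to 95 mm and a thin nozzle to 115 mm. Best gripped about 12 mm above this point, to keep the nozzle clear of the gripper's body
- disc_yellow: the yellow drip disc, 60 mm in diameter, 4 mm thick, fixed on the prep rack under the yellow bottle, seen as a ring round it; origin at the centre of its underside. It stays and marks where that bottle stood at the start
- center_red (a point): centre of the all-red sauce squeeze bottle (loose, upright, about 140 g, round, 115 mm tall), 57.5 mm above its underside; z up its axis. Straight wall 46 mm in diameter to 84 mm up, then a shoulder 34 mm wide to 95 mm and a thin nozzle to 115 mm. Best gripped about 12 mm above this point, to keep the nozzle clear of the gripper's body
- disc_red: the red drip disc, 60 mm in diameter, 4 mm thick, fixed on the prep rack under the red bottle, seen as a ring round it; origin at the centre of its underside. It stays and marks where that bottle stood at the start
- center_green (a point): centre of the all-green sauce squeeze bottle (loose, upright, about 140 g, round, 115 mm tall), 57.5 mm above its underside; z up its axis. Straight wall 46 mm in diameter to 84 mm up, then a shoulder 34 mm wide to 95 mm and a thin nozzle to 115 mm. Best gripped about 12 mm above this point, to keep the nozzle clear of the gripper's body
- disc_green: the green drip disc, 60 mm in diameter, 4 mm thick, fixed on the prep rack under the green bottle, seen as a ring round it; origin at the centre of its underside. It stays and marks where that bottle stood at the start
- center_white (a point): centre of the all-white sauce squeeze bottle (loose, upright, about 140 g, round, 115 mm tall), 57.5 mm above its underside; z up its axis. Straight wall 46 mm in diameter to 84 mm up, then a shoulder 34 mm wide to 95 mm and a thin nozzle to 115 mm. Best gripped about 12 mm above this point, to keep the nozzle clear of the gripper's body
- disc_white: the white drip disc, 60 mm in diameter, 4 mm thick, fixed on the prep rack under the white bottle, seen as a ring round it; origin at the centre of its underside. It stays and marks where that bottle stood at the start
- prep_rack: the prep rack (start), left or right on the table: fixed bamboo board 96 x 330 mm, 12 mm thick, end cheeks 52 mm high, a brass rail 42 mm either side of the middle line, top 44 mm high. Origin: middle of its underside; y along the row to the robot's left (within 0.25 rad), x away from the robot. Discs at y = +-37.5, +-112.5 mm; bottles' undersides 16 mm above the origin
- service_rack: the service rack (goal, empty), on the other side: fixed steel tray 82 x 303 mm, four open pockets in a row, 72 (along) x 76 mm inside, 3 mm walls 36 mm high, floor 4 mm above the origin. Origin: middle of its underside; y along the row to the robot's left (within 0.25 rad), x away from the robot. Pocket centres at x = 0, y = +-37.5, +-112.5 mm
Mind the look-alikes: they are no part of the job. Leave any purple look-alike of the part that bears center_white alone.

How it is judged:
By the outcome, as a careful person would: the job done as asked, in the order asked, and still so for the second after the job is handed in, with the robot touching nothing.
It also fails if it takes over 115 s, if anything falls off the work surface, if the arm or the gripper's body presses on something with over 40 N, if the wrist force passes 120 N, or if a joint passes its speed limit or range.

### The arm

A 6-joint arm with a two-finger parallel gripper is mounted at the origin on the work surface. World frame = base frame: x ahead of the robot, y to its left, z up, the work surface at z = 0. Lengths are in m, angles in rad, forces in N, time in s.
With the tool pointing down it reaches from about 0.375 to 0.975 m from the base axis. Payload 3.8 kg.
Tool frame: the origin (TCP) lies midway between the tips of the shut fingers; the grasp point (between the pads) lies 19 mm behind it; z points along the fingers, y is the line along which they close (so a half turn about z gives the same grasp; the last joint's range is limited). The gripper opens to 85 mm and grips with 20 to 120 N. Pads are 22 mm wide; open, the fingers measure 114 mm over their backs; the gripper's body (76 mm by 85 mm) begins 54 mm behind the grasp point. The pads swing forward as they close: fully open they stand 13 mm farther back than shut.
Start: joints at [1.182, 0.264, 1.604, -0, 1.274, -0.037], TCP at [0.233, 0.634, 0.198] pointing down, gripper open.
Joint ranges: [-2.63, 2.63], [-0.94, 2.18], [0.31, 2.57], [-1.31, 4.45], [0, 2.66], [-2.55, 2.55]. Speed limits (rad/s): [2.57, 2.57, 3.14, 3.14, 3.14, 3.14].

### API

Orientations are given as a rotation vector (axis times angle).
In Python, from workcell import bot gives the robot as it stands.
- The arm moves only by the tool servo_tool, never from a script. Its argument "series" is a list of rows, each a list of 7 numbers: the shift along the world's x, y, z in units of 0.15 m (1.0 is 0.15 m), then the turn, a rotation vector about the world's x, y, z in units of 180 degrees (1.0 is 180 degrees), then the closure, from 0 (fully open) to 1 (shut). A call has 1 to 20 rows; each row is the pose to reach, as a shift and turn from the pose commanded when the call began, turning the shorter way round; what a row does not reach only later rows make up. A row lasts 1/10 s, in which the tool goes at most 50 mm and 8.59 degrees, less where a joint would pass 70% of its speed; a pose out of reach is approached as far as the arm can. A call with a number of a shift or a turn outside -1 to 1 is refused whole. A call with a gripper value outside its range is refused whole. The fingers move at their own pace and stop on an object; "newtons" is the grip in N (left out, the last holds). Time passes only in rows, so rows that repeat a pose let the fingers close. It gives the time, the measured TCP pose, the force, the opening and the grip force at its end, in the units of the state.
- bot.read_state(): the state, without advancing time (a new reading comes with each control period).
- bot.read_camera(name): name is "side" or "top" or "wrist"; returns the picture (420x560x3 uint8, red, green, blue); there is no depth.
- bot.camera_info(name): a dict with "vertical_fov" (degrees; the focal length in pixels is half the picture's height over the tangent of half this angle, whatever the lens; pixels are square), "cx", "cy" (the principal point, pixels), "dist" ([k1, k2, p1, p2, k3] as OpenCV has them; the pictures are not rectified), "R" (3x3) and "t" (3): a world point X has camera coordinates R X + t. Camera axes: x right, y down, z forward; pixel columns grow to the right and rows downward; lengths in m; the calibration is good to about 2 mm. A picture is of the moment at which its call begins: read the wrist's pose just before it. camera_info takes no time and is no camera call; for the wrist camera it gives the pose at the moment of the call.
- bot.finish_job(): hands the job in; it is judged then, once.
Trained networks look in the newest picture that a camera, given by its name, has taken for a name from the list of things; names that differ only in an ending like _2 or _b are one class to them, and where a whole thing is asked for, a point or a joint stands for the part that bears it (a point fixed in the world has none). Each returns a list of dicts, best first, with "score" (0 to 1); they miss things now and then, are a little off and sometimes report something else, mostly with a low value. They report only what shows in the picture. A call takes as long as a camera call. They do not tell look-alikes from the thing itself.
- bot.recognise(target, camera): "box" ([left, top, right, bottom] as shares, 0 to 1, of the picture: columns of its width, rows of its height, round what is visible of it).
- bot.trace(target, camera): "mask" (420x560 bool, what is visible of it) and "box" ([left, top, right, bottom] as shares, 0 to 1, of the picture: columns of its width, rows of its height, round what is visible of it).
- bot.mark_of(target, camera): "at" ([row, column] as shares, 0 to 1, of the picture: columns of its width, rows of its height: a listed point, or the origin of a listed thing).
The state is a dict: "time": time; "q": joint angles; "joint_vel": joint speeds; "joint_torque": joint torques, N m; "tool_pos": TCP position; "tcp_rot": TCP orientation; "wrist_force": force on the tool from outside, world axes, zero at the start; "torque": the same for the moment, N m; "width": opening from 0.0 (shut) to 1.0 (fully open); "grip_force": force on a finger pad.
Only numpy, scipy, OpenCV 4.12 (cv2) and the standard library are available. Lean on these libraries where they do the work, as an engineer would, in place of code of your own. Each camera call takes 0.05 s, during which the arm holds its last target. There are 200 camera calls.

## Working session

There is one attempt and no reset: what is moved stays moved. The work goes in short steps, Python scripts to look and compute and a tool call to move; the robot and the scene stay as the last step left them, time stands still between calls to the robot, and variables do not carry over. Pictures are saved under pics/ and viewed, at most 14 in all, crops included, and the job is handed in when it is done.

Besides the shell and the picture viewer there is one more tool, called after "Request:" by a JSON object that holds its "api" and its "payload", one argument or row to a line. servo_tool: Moves the arm, as the interface text tells. Shifts and turns lie within -1 to 1; 1 stands for 0.15 m of shift or 180 degrees of turn. Its arguments: {"type":"object","properties":{"series":{"type":"array","items":{"type":"array","items":{"type":"number"}}},"newtons":{"type":"number"}},"required":["series"]}

```bash
mkdir -p pics
python3 - <<'E'
from workcell import bot
import cv2,numpy as np
s=bot.read_state();print(s['time'],s['tool_pos'],s['tcp_rot'],s['width'])
ims=[]
for c in ['top','side']:
    im=bot.read_camera(c);ims.append(im);i=bot.camera_info(c);print(c,i)
    cv2.imwrite(f'pics/{c}0.png',im[:,:,::-1])
    for n in ['center_yellow','center_red','center_green','center_white','prep_rack','service_rack','disc_yellow','disc_red','disc_green','disc_white']:
        print(c,n,[(round(d['score'],2),np.round(np.array(d['at'])*[420,560],1).tolist()) for d in bot.mark_of(n,c)][:4])
E
```

```text
0.0 [0.23227992 0.63289968 0.19714505] [-0.54971989 -3.09264698  0.00348514] 1.0006689080267661
top {'vertical_fov': 49.378501295229974, 'cx': 278.12272044480693, 'cy': 214.6530750618883, 'dist': array([-0.13422049,  0.        ,  0.        ,  0.        ,  0.        ]), 'R': array([[ 0.00362041, -0.99998961, -0.00277139],
       [-0.98659723, -0.00311978, -0.16314464],
       [ 0.1631343 ,  0.0033249 , -0.98659827]]), 't': array([-0.0155345 ,  0.52675691,  0.97981221])}
top center_yellow [(0.6, [195.4, 410.4])]
top center_red [(0.92, [190.4, 351.4])]
top center_green [(0.61, [191.0, 381.1])]
top center_white [(0.95, [266.1, 412.3]), (0.89, [140.0, 281.8]), (0.67, [193.5, 315.9]), (0.58, [298.7, 365.9])]
top prep_rack [(0.95, [195.9, 358.3])]
top service_rack [(0.73, [196.2, 415.6]), (0.62, [196.0, 197.8])]
top disc_yellow [(0.57, [203.2, 407.9])]
top disc_red [(0.59, [194.9, 343.0])]
top disc_green [(0.52, [196.8, 375.5])]
top disc_white [(0.5, [193.9, 313.8])]
side {'vertical_fov': 48.869327805295484, 'cx': 285.6681074627085, 'cy': 212.6015480877689, 'dist': array([0.01704537, 0.        , 0.        , 0.        , 0.        ]), 'R': array([[ 0.85216574, -0.52282601,  0.02159896],
       [-0.30816518, -0.53478902, -0.78678772],
       [ 0.42290397,  0.66381749, -0.61684566]]), 't': array([-0.44794238,  0.21877778,  0.74727592])}
side center_yellow [(0.8, [310.8, 413.9])]
side center_red [(0.69, [253.6, 359.0]), (0.27, [311.0, 413.1])]
side center_green [(0.78, [281.8, 383.8])]
side center_white [(0.96, [325.6, 249.4]), (0.73, [195.1, 358.8]), (0.63, [356.2, 330.6]), (0.62, [225.8, 333.3])]
side prep_rack [(0.74, [296.1, 360.8]), (0.39, [334.5, 405.5])]
side service_rack [(0.82, [188.5, 265.7]), (0.55, [276.1, 355.5])]
side disc_yellow [(0.64, [333.2, 405.0])]
side disc_red []
side disc_green [(0.68, [307.5, 378.5]), (0.48, [223.2, 331.8])]
side disc_white [(0.55, [252.4, 333.5])]
```

View pics/top0.png

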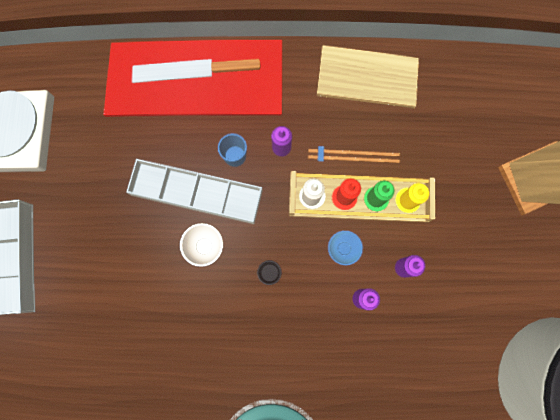

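View pics/side0.png

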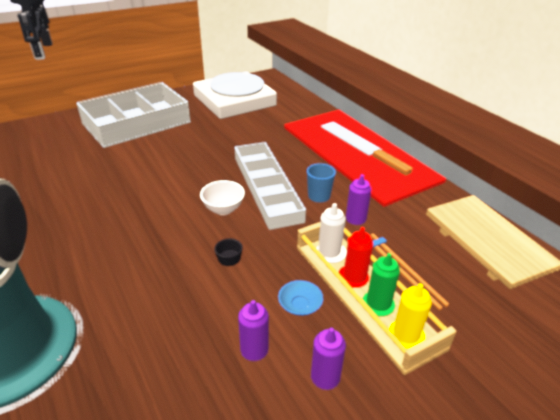

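```bash
cat > h.py <<'E'
from workcell import bot
import numpy as np,cv2
def und(c,rc,i=None):
    i=i or bot.camera_info(c);f=210/np.tan(np.radians(i['vertical_fov'])/2)
    K=np.array([[f,0,i['cx']],[0,f,i['cy']],[0,0,1.]])
    p=cv2.undistortPoints(np.array([[[rc[1],rc[0]]]],float),K,i['dist'])[0,0]
    R=i['R'];return -R.T@i['t'],R.T@np.array([p[0],p[1],1])
def atz(c,rc,z,i=None):
    o,d=und(c,rc,i);return o+d*(z-o[2])/d[2]
def tri(l):
    A=0;b=0
    for c,rc in l:
        o,d=und(c,rc);d=d/np.linalg.norm(d);P=np.eye(3)-np.outer(d,d);A=A+P;b=b+P@o
    return np.linalg.solve(A,b)
E
python3 - <<'E'
from h import *
np.set_printoptions(precision=4,suppress=True)
for n,a in dict(y=(195.4,410.4),r=(190.4,351.4),g=(191,381.1),w=(193.5,315.9),w2=(266.1,412.3),w3=(140,281.8),w4=(298.7,365.9)).items(): print(n,atz('top',a,.0735))
for n,a in dict(y=(310.8,413.9),r=(253.6,359),g=(281.8,383.8),w=(225.8,333.3)).items(): print(n,atz('side',a,.0735))
print('prep',atz('top',(195.9,358.3),0),atz('side',(296.1,360.8),0))
print('serv',atz('top',(196,197.8),0),atz('side',(188.5,265.7),0))
for n,a in dict(y=(203.2,407.9),r=(194.9,343),g=(196.8,375.5),w=(193.9,313.8)).items(): print('disc',n,atz('top',a,.012))
E
```

```text
y [ 0.5659 -0.3063  0.0735]
r [ 0.5764 -0.1748  0.0735]
g [ 0.5754 -0.2408  0.0735]
w [ 0.569  -0.0965  0.0735]
w2 [ 0.4101 -0.3041  0.0735]
w3 [ 0.6914 -0.0215  0.0735]
w4 [ 0.3412 -0.2012  0.0735]
y [ 0.5676 -0.3163  0.0735]
r [ 0.5753 -0.1687  0.0735]
g [ 0.5679 -0.2444  0.0735]
w [ 0.5816 -0.0819  0.0735]
prep [ 0.5794 -0.2027  0.    ] [ 0.5634 -0.2027  0.    ]
serv [0.578  0.1764 0.    ] [0.5813 0.1828 0.    ]
disc y [ 0.5601 -0.3176  0.012 ]
disc r [ 0.5791 -0.1647  0.012 ]
disc g [ 0.575  -0.2411  0.012 ]
disc w [ 0.5812 -0.0965  0.012 ]
```

The top view shows the prep rack on the right (white, red, green, yellow at columns 313, 347, 380, 413, row about 195). The steel four-pocket rack is on the left (corners 135,160 to 258,222) and three purple decoys stand nearby. The side view agrees. So white goes to the rightmost pocket, then red, green, and yellow to the leftmost.

Run:
```python
from h import *
np.set_printoptions(precision=4,suppress=True)
def fit(n,z,want):
    for d in bot.trace(n,'top')[:3]:
        m=d['mask'].astype(np.uint8);c=max(cv2.findContours(m,0,1)[0],key=cv2.contourArea)[:,0]
        P=np.array([atz('top',(p[1],p[0]),z,I)[:2] for p in c],np.float32)
        print(n,round(d['score'],2),m.sum(),cv2.minAreaRect(P),want)
I=bot.camera_info('top')
fit('service_rack',.036,(.082,.303));fit('prep_rack',.04,(.096,.33))
```

```text
service_rack 0.84 4927 ((0.5844354629516602, 0.1801552176475525), (0.30885636806488037, 0.08887280523777008), 76.88381958007812) (0.082, 0.303)
prep_rack 0.82 3847 ((0.5678245425224304, -0.2057712972164154), (0.3324252963066101, 0.10784607380628586), 87.46700286865234) (0.096, 0.33)
prep_rack 0.36 516 ((0.5813511610031128, -0.17247125506401062), (0.04659397900104523, 0.06822732090950012), 56.12763595581055) (0.096, 0.33)
```

Request:
{"api": "servo_tool", "payload": {
  "series": [
    [0.5,-0.5,0.3,0,0,-0.21,0],
    [1,-1,0.7,0,0,-0.422,0],
    [1,-1,0.7,0,0,-0.422,0],
    [1,-1,0.7,0,0,-0.422,0],
    [1,-1,0.7,0,0,-0.422,0],
    [1,-1,0.7,0,0,-0.422,0],
    [1,-1,0.7,0,0,-0.422,0],
    [1,-1,0.7,0,0,-0.422,0],
    [1,-1,0.7,0,0,-0.422,0],
    [1,-1,0.7,0,0,-0.422,0]
  ]
}}

```text
time: 2.2
tool_pos: [0.3827, 0.4836, 0.3036]
tcp_rot: [-2.337, -2.099, -0.0]
wrist_force: [-0.4, -0.7, 0.5]
width: 0.998
grip_force: 0.0
```

Request:
{"api": "servo_tool", "payload": {
  "series": [
    [1,-1,0.2,0,0,0,0],
    [1,-1,0.2,0,0,0,0],
    [1,-1,0.2,0,0,0,0],
    [1,-1,0.2,0,0,0,0],
    [1,-1,0.2,0,0,0,0],
    [1,-1,0.2,0,0,0,0]
  ]
}}

```text
time: 2.8
tool_pos: [0.5341, 0.3321, 0.3337]
tcp_rot: [2.338, 2.098, 0.001]
wrist_force: [-0.2, 0.6, -0.2]
width: 0.999
grip_force: 0.0
```

Request:
{"api": "servo_tool", "payload": {
  "series": [
    [0.2,-1,0.4,0,0,0,0],
    [0.2,-1,0.4,0,0,0,0],
    [0.2,-1,0.4,0,0,0,0],
    [0.2,-1,0.4,0,0,0,0],
    [0.2,-1,0.4,0,0,0,0],
    [0.2,-1,0.4,0,0,0,0]
  ]
}}

```text
time: 3.4
tool_pos: [0.5617, 0.1854, 0.3927]
tcp_rot: [-2.334, -2.101, 0.0]
wrist_force: [0.3, 0.9, -0.7]
width: 0.999
grip_force: 0.0
```

Run:
```python
from h import *
I=bot.camera_info('wrist');im=bot.read_camera('wrist');cv2.imwrite('pics/w1.png',im[:,:,::-1])
print(I,bot.read_state()['tool_pos'])
for d in bot.mark_of('service_rack','wrist')[:2]: print('mark',d['score'],atz('wrist',np.array(d['at'])*[420,560],0,I))
for d in bot.trace('service_rack','wrist')[:2]:
    m=d['mask'].astype(np.uint8);c=max(cv2.findContours(m,0,1)[0],key=cv2.contourArea)[:,0]
    P=np.array([atz('wrist',(p[1],p[0]),.036,I)[:2] for p in c],np.float32)
    print(d['score'],d['box'],cv2.minAreaRect(P))
```

```text
{'vertical_fov': 65.87083821857637, 'cx': 282.17808258345906, 'cy': 209.52845519534497, 'dist': array([-0.0739807,  0.       ,  0.       ,  0.       ,  0.       ]), 'R': array([[ 9.94469914e-01, -1.05018297e-01, -8.64402652e-04],
       [-9.92229377e-02, -9.42224310e-01,  3.19950244e-01],
       [-3.44150909e-02, -3.18095123e-01, -9.47433952e-01]]), 't': array([-0.53947819,  0.12688759,  0.64288414])} [0.56157823 0.18563034 0.39221422]
mark 0.69 [0.59075965 0.1867558  0.        ]
```

View pics/w1.png

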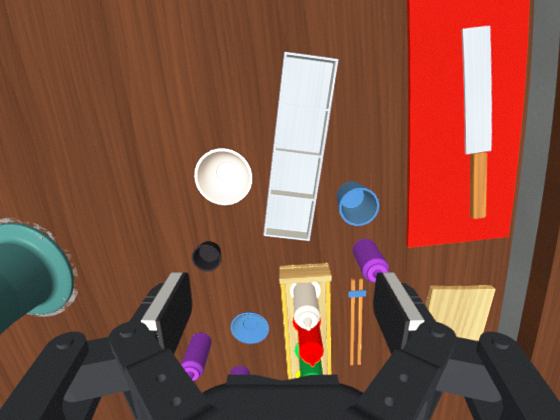

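The wrist picture shows the service rack's rim corners near (285,53), (338,60), (309,240) and (264,236), and white's nozzle near (307,312). I'll measure from those corners.

Run:
```python
from h import *
I=bot.camera_info('wrist')
P=np.array([atz('wrist',(r,c),.036,I)[:2] for c,r in [(285,53),(338,60),(309,240),(264,236)]],np.float32)
print(P,P.mean(0),cv2.minAreaRect(P))
for n in ['white','red','green']:
    print(n,[(round(d['score'],2),atz('wrist',np.array(d['at'])*[420,560],.0735,I)) for d in bot.mark_of('center_'+n,'wrist')[:3]])
print(atz('wrist',(312,307),.131,I))
```

```text
[[0.5817596  0.33649048]
 [0.66095024 0.31866148]
 [0.5932877  0.02645175]
 [0.5141563  0.04250745]] [0.5875385 0.1810278] ((0.5875533223152161, 0.18058447539806366), (0.30202752351760864, 0.08117201924324036), 77.04960632324219)
white [(0.95, array([ 0.57438169, -0.08573803,  0.0735    ])), (0.95, array([ 0.69565852, -0.01156657,  0.0735    ])), (0.65, array([ 0.34625525, -0.1885844 ,  0.0735    ]))]
red [(0.56, array([ 0.58073662, -0.16892883,  0.0735    ])), (0.32, array([ 0.57080307, -0.1231947 ,  0.0735    ]))]
green [(0.88, array([ 0.57497606, -0.24365786,  0.0735    ]))]
[ 0.57662506 -0.05622074  0.131     ]
```

Request:
{"api": "servo_tool", "payload": {
  "series": [
    [0,-1,0,0,0,0,0],
    [0,-1,0,0,0,0,0],
    [0,-1,0,0,0,0,0],
    [0,-1,0,0,0,0,0],
    [0,-1,0,0,0,0,0]
  ]
}}

```text
time: 4.2
tool_pos: [0.5626, 0.033, 0.3933]
tcp_rot: [-2.339, -2.097, -0.0]
wrist_force: [-0.1, 0.4, -0.6]
width: 0.999
grip_force: 0.0
```

Request:
{"api": "servo_tool", "payload": {
  "series": [
    [0.1,-0.8,-0.3,0,0,0,0],
    [0.1,-0.8,-0.3,0,0,0,0],
    [0.1,-0.8,-0.3,0,0,0,0],
    [0.1,-0.8,-0.3,0,0,0,0],
    [0.1,-0.8,-0.3,0,0,0,0]
  ]
}}

```text
time: 4.7
tool_pos: [0.5777, -0.085, 0.3479]
tcp_rot: [-2.335, -2.099, -0.0]
wrist_force: [-1.0, 0.1, -0.3]
width: 1.0
grip_force: 0.0
```

Run:
```python
from h import *
I=bot.camera_info('wrist');im=bot.read_camera('wrist');cv2.imwrite('pics/w2.png',im[:,:,::-1])
print(bot.read_state()['tool_pos'])
for n in ['white','red','green','yellow']:
  for k,z in (('center_',.0735),('disc_',.012)):
    print(k,n,[(round(d['score'],2),np.round(np.array(d['at'])*[420,560]),atz('wrist',np.array(d['at'])*[420,560],z,I)) for d in bot.mark_of(k+n,'wrist')[:3]])
```

```text
[ 0.57798177 -0.08462945  0.34865588]
center_ white [(0.81, array([106., 362.]), array([ 0.69189934, -0.01976635,  0.0735    ])), (0.79, array([297., 198.]), array([ 0.41828342, -0.28982492,  0.0735    ])), (0.74, array([163., 283.]), array([ 0.57867   , -0.08531429,  0.0735    ]))]
disc_ white [(0.51, array([159., 281.]), array([ 0.57626193, -0.08967844,  0.012     ]))]
center_ red [(0.73, array([218., 288.]), array([ 0.57840952, -0.1682192 ,  0.0735    ])), (0.24, array([262., 291.]), array([ 0.57502762, -0.24098408,  0.0735    ]))]
disc_ red [(0.56, array([204., 286.]), array([ 0.57638451, -0.16555859,  0.012     ]))]
center_ green [(0.89, array([262., 292.]), array([ 0.57638947, -0.24135065,  0.0735    ]))]
disc_ green [(0.63, array([246., 288.]), array([ 0.57199023, -0.24254842,  0.012     ]))]
center_ yellow [(0.58, array([306., 293.]), array([ 0.57092925, -0.32190592,  0.0735    ]))]
disc_ yellow [(0.68, array([284., 290.]), array([ 0.56678612, -0.31781972,  0.012     ]))]
```

View pics/w2.png

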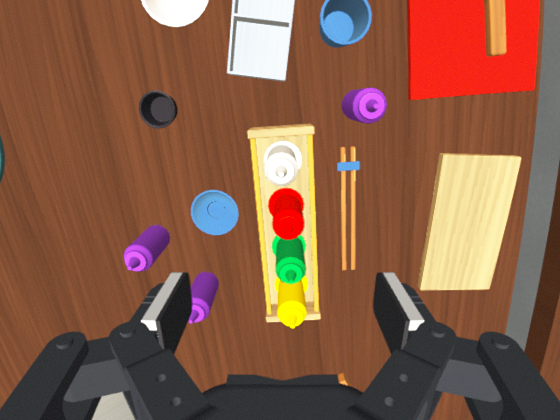

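The wrist view confirms the row: white at (282,165), red (287,215), green (291,262), yellow (292,305), consistent with 75 mm spacing. Next I'll pick the white bottle.

Request:
{"api": "servo_tool", "payload": {
  "series": [
    [0,-0.033,-0.33,0,0,0,0],
    [0,-0.033,-0.67,0,0,0,0],
    [0,-0.033,-1,0,0,0,0],
    [0,-0.033,-1,0,0,0,0]
  ]
}}

```text
time: 5.55
tool_pos: [0.5706, -0.0898, 0.1892]
tcp_rot: [-2.326, -2.09, 0.016]
wrist_force: [-1.5, -0.0, -1.2]
width: 1.005
grip_force: 0.0
```

Request:
{"api": "servo_tool", "payload": {
  "newtons": 35,
  "series": [
    [0,0,-0.3,0,0,0,0],
    [0,0,-0.6,0,0,0,0],
    [0,0,-0.8,0,0,0,0],
    [0,0,-0.877,0,0,0,0],
    [0,0,-0.877,0,0,0,0],
    [0,0,-0.877,0,0,0,1],
    [0,0,-0.877,0,0,0,1],
    [0,0,-0.877,0,0,0,1],
    [0,0,-0.877,0,0,0,1],
    [0,0,-0.877,0,0,0,1],
    [0,0,-0.877,0,0,0,1],
    [0,0,-0.877,0,0,0,1],
    [0,0,-0.877,0,0,0,1]
  ]
}}

```text
time: 6.85
tool_pos: [0.5784, -0.0916, 0.0717]
tcp_rot: [2.335, 2.099, 0.001]
wrist_force: [-8.5, 0.7, 18.8]
width: 0.4
grip_force: 32.5
```

Run:
```python
from h import *
s=bot.read_state();print({k:s[k] for k in('tool_pos','wrist_force','torque','width','grip_force')})
a=bot.read_camera('side');b=bot.read_camera('wrist')
a=cv2.resize(a[130:330,230:460],None,fx=2,fy=2);b=cv2.resize(b[100:400,100:460],(480,400))
cv2.imwrite('pics/c.png',np.hstack([cv2.resize(a,(310,400*310//460)) if 0 else cv2.resize(a,(320,278)),cv2.resize(b,(334,278))])[:,:,::-1])
```

```text
{'tool_pos': array([ 0.57840206, -0.09161872,  0.07171779]), 'wrist_force': array([-8.49336487,  0.73794259, 18.79387984]), 'torque': array([ 0.24887587,  1.74194874, -0.01674171]), 'width': 0.400225929706769, 'grip_force': 32.47077537189398}
```

View pics/c.png

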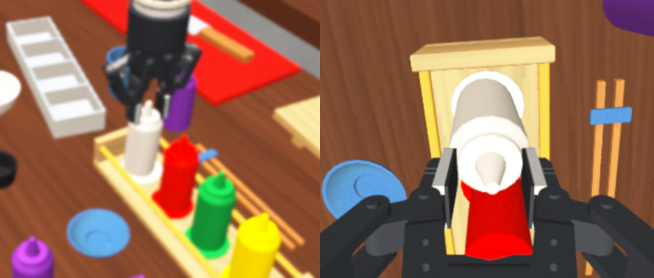

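```bash
cat >> h.py <<'E'
def proj(c,X,i=None):
    i=i or bot.camera_info(c);f=210/np.tan(np.radians(i['vertical_fov'])/2)
    K=np.array([[f,0,i['cx']],[0,f,i['cy']],[0,0,1.]])
    return cv2.projectPoints(np.array(X,float).reshape(-1,3),cv2.Rodrigues(i['R'])[0],i['t'],K,i['dist'])[0][:,0]
E
python3 - <<'E'
from h import *
a=bot.read_camera('side').copy();b=bot.read_camera('wrist').copy()
for z in(.016,.0717,.0907,.1,.131):
    print(z,proj('side',[.5784,-.0916,z]),proj('wrist',[.5784,-.0916,z]))
for c in('side','wrist'):print([(round(d['score'],2),np.array(d['at'])*[420,560]) for d in bot.mark_of('center_white',c)])
a=cv2.resize(a[150:270,290:410],None,fx=4.5,fy=4.5,interpolation=cv2.INTER_CUBIC)
for z in(.016,.0717,.0907,.1,.131):
    u,v=proj('side',[.5784,-.0916,z])[0];y=int((v-150)*4.5);cv2.line(a,(0,y),(120,y),(255,0,0),1)
cv2.imwrite('pics/d.png',a[:,:,::-1])
E
```

```text
0.016 [[332.43650846 251.21260565]] [[281.11420329 215.04862107]]
0.0717 [[334.87182934 229.86069632]] [[281.04770859 246.66472969]]
0.0907 [[335.74709805 222.194754  ]] [[281.01646169 261.77255295]]
0.1 [[336.1842947  218.36720911]] [[280.99889266 270.34138732]]
0.131 [[337.68515168 205.23564997]] [[280.92571117 306.6480484 ]]
[(0.96, array([326.004, 252.392])), (0.9, array([193.62 , 360.192])), (0.67, array([354.9  , 328.776])), (0.63, array([226.086, 335.216]))]
[(0.89, array([ 98.28 , 478.016])), (0.55, array([387.408,  17.08 ]))]
```

View pics/d.png

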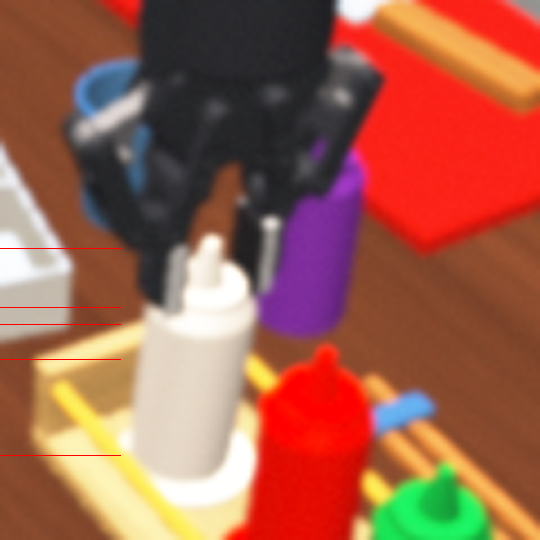

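The fingertips sit at about z = 0.10, resting on the shoulder (width 0.4, about 34 mm, with +19 N upward). The wrist view agrees that the real tips are about 20 mm further back than the TCP I assumed. I'll ease up, open and check before going lower.

Request:
{"api": "servo_tool", "payload": {
  "series": [
    [0,0,0.035,0,0,0,1],
    [0,0,0.035,0,0,0,0],
    [0,0,0.035,0,0,0,0],
    [0,0,0.035,0,0,0,0],
    [0,0,0.035,0,0,0,0],
    [0,0,0.035,0,0,0,0],
    [0,0,0.035,0,0,0,0],
    [0,0,0.035,0,0,0,0]
  ]
}}

```text
time: 7.95
tool_pos: [0.5775, -0.0913, 0.072]
tcp_rot: [-2.337, -2.1, 0.0]
wrist_force: [0.9, -0.4, 0.1]
width: 0.998
grip_force: 0.0
```

Run:
```python
from h import *
s=bot.read_state();print({k:s[k] for k in('tool_pos','wrist_force','width')})
a=bot.read_camera('side');b=bot.read_camera('wrist')
for n in('white','red'):
  for c in('side','wrist'):
    print(n,c,[(round(d['score'],2),atz(c,np.array(d['at'])*[420,560],.0735)) for d in bot.mark_of('center_'+n,c)])
a=cv2.resize(a[150:270,290:410],(400,400));b=cv2.resize(b[60:360,100:460],(400,333))
cv2.imwrite('pics/e.png',np.hstack([a[:333],b])[:,:,::-1])
```

```text
{'tool_pos': array([ 0.57752641, -0.09128137,  0.07197125]), 'wrist_force': array([ 0.85411778, -0.39622207,  0.06299102]), 'width': 0.9983842617736856}
white side [(0.76, array([ 0.69306956, -0.03193684,  0.0735    ])), (0.57, array([ 0.33512634, -0.20853664,  0.0735    ])), (0.57, array([ 0.40214747, -0.31149861,  0.0735    ]))]
white wrist [(0.73, array([ 0.36239642, -0.19101158,  0.0735    ]))]
red side [(0.64, array([ 0.567034  , -0.17259022,  0.0735    ]))]
red wrist [(0.72, array([ 0.57920688, -0.16771724,  0.0735    ]))]
```

View pics/e.png

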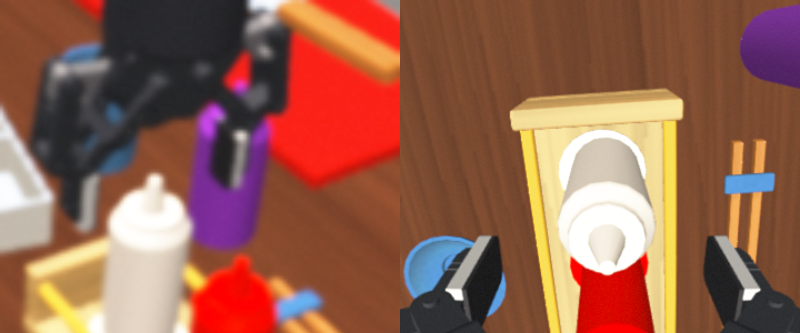

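White is upright and centred in the gripper. Its nozzle is at (605,265) in the crop, midway between the pads at 480 and 725. I'll lower 25 mm and grip.

Request:
{"api": "servo_tool", "payload": {
  "series": [
    [0,0,-0.08,0,0,0,0],
    [0,0,-0.167,0,0,0,0],
    [0,0,-0.167,0,0,0,0],
    [0,0,-0.167,0,0,0,1],
    [0,0,-0.167,0,0,0,1],
    [0,0,-0.167,0,0,0,1],
    [0,0,-0.167,0,0,0,1],
    [0,0,-0.167,0,0,0,1],
    [0,0,-0.167,0,0,0,1],
    [0,0,-0.167,0,0,0,1]
  ]
}}

```text
time: 9.25
tool_pos: [0.5784, -0.0914, 0.0478]
tcp_rot: [2.336, 2.099, 0.002]
wrist_force: [1.2, 0.8, 3.6]
width: 0.518
grip_force: 36.2
```

Request:
{"api": "servo_tool", "payload": {
  "series": [
    [0,0,0.1,0,0,0,1],
    [0,0,0.4,0,0,0,1],
    [0,0,0.7,0,0,0,1],
    [0,0,1,0,0,0,1],
    [0,0,1,0,0,0,1],
    [0,0,1,0,0,0,1]
  ]
}}

```text
time: 9.85
tool_pos: [0.5782, -0.0914, 0.1993]
tcp_rot: [2.335, 2.098, 0.003]
wrist_force: [-0.9, 0.1, -1.9]
width: 0.52
grip_force: 36.5
```

Run:
```python
from h import *
a=bot.read_camera('side');b=bot.read_camera('wrist')
a=cv2.resize(a[120:290,250:420],(400,400));b=cv2.resize(b[60:360,100:460],(400,333))
cv2.imwrite('pics/f.png',np.hstack([a[:333],b])[:,:,::-1])
```

```text
(no output)
```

View pics/f.png

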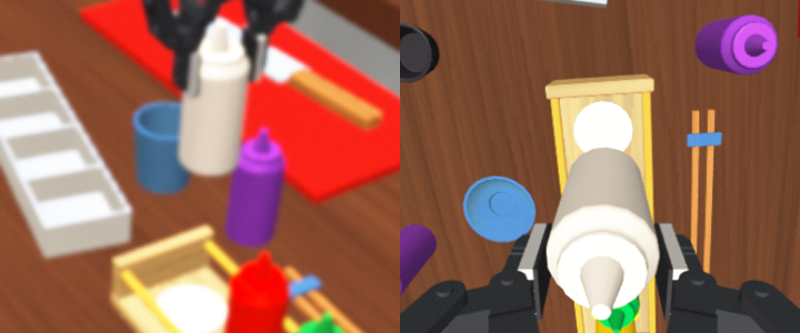

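White is lifted clean and hanging upright. Next I'll carry it to the rightmost pocket at about (0.562, 0.070).

Request:
{"api": "servo_tool", "payload": {
  "series": [
    [-0.03,0.25,0,0,0,0,1],
    [-0.06,0.5,0,0,0,0,1],
    [-0.09,0.75,0,0,0,0,1],
    [-0.107,1,0,0,0,0,1],
    [-0.107,1,0,0,0,0,1],
    [-0.107,1,0,0,0,0,1]
  ]
}}

```text
time: 10.55
tool_pos: [0.5598, 0.0593, 0.1947]
tcp_rot: [-2.333, -2.101, 0.006]
wrist_force: [0.1, -0.4, -2.0]
width: 0.523
grip_force: 36.5
```

Request:
{"api": "servo_tool", "payload": {
  "series": [
    [0,0.073,-0.2,0,0,0,1],
    [0,0.073,-0.4,0,0,0,1],
    [0,0.073,-0.6,0,0,0,1],
    [0,0.073,-0.8,0,0,0,1],
    [0,0.073,-0.9,0,0,0,1],
    [0,0.073,-1,0,0,0,1],
    [0,0.073,-1,0,0,0,1],
    [0,0.073,-1,0,0,0,1]
  ]
}}

```text
time: 11.35
tool_pos: [0.5622, 0.0694, 0.0477]
tcp_rot: [2.337, 2.099, 0.001]
wrist_force: [0.1, -0.2, -1.3]
width: 0.519
grip_force: 36.5
```

Run:
```python
from h import *
s=bot.read_state();print({k:s[k] for k in('tool_pos','wrist_force','width')})
b=bot.read_camera('wrist')
cv2.imwrite('pics/g.png',b[:,:,::-1])
```

```text
{'tool_pos': array([0.56219041, 0.06935658, 0.04766779]), 'wrist_force': array([ 0.10198151, -0.23902155, -1.25164695]), 'width': 0.5190787693911949}
```

View pics/g.png

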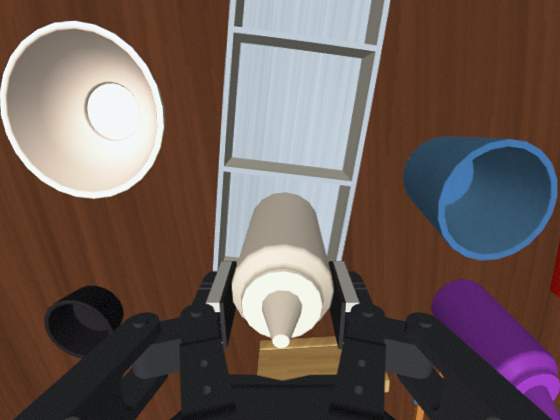

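White hangs centred over the rightmost pocket (walls at columns 220 and 350, bottle at 282). I'll lower it gently.

Request:
{"api": "servo_tool", "payload": {
  "series": [
    [0,0,-0.03,0,0,0,1],
    [0,0,-0.06,0,0,0,1],
    [0,0,-0.067,0,0,0,1],
    [0,0,-0.073,0,0,0,1],
    [0,0,-0.08,0,0,0,1],
    [0,0,-0.08,0,0,0,1]
  ]
}}

```text
time: 12.0
tool_pos: [0.5617, 0.0698, 0.0358]
tcp_rot: [-2.337, -2.1, -0.0]
wrist_force: [-1.4, -1.0, 3.4]
width: 0.525
grip_force: 36.9
```

Contact felt (about +3 N). Releasing, then on to red.

Request:
{"api": "servo_tool", "payload": {
  "series": [
    [0,0,0,0,0,0,0.4],
    [0,0,0,0,0,0,0.2],
    [0,0,0,0,0,0,0],
    [0,0,0,0,0,0,0],
    [0,0,0,0,0,0,0],
    [0,0,0,0,0,0,0],
    [0,0,0.15,0,0,0,0],
    [0,0,0.4,0,0,0,0],
    [0,0,0.7,0,0,0,0],
    [0,0,1,0,0,0,0],
    [0,0,1,0,0,0,0]
  ]
}}

```text
time: 13.1
tool_pos: [0.567, 0.0701, 0.1937]
tcp_rot: [2.33, 2.094, 0.018]
wrist_force: [0.7, -0.4, 0.6]
width: 0.998
grip_force: 0.0
```

Request:
{"api": "servo_tool", "payload": {
  "series": [
    [0.09,-0.33,0,0,0,0,0],
    [0.09,-0.67,0,0,0,0,0],
    [0.09,-1,0,0,0,0,0],
    [0.09,-1,0,0,0,0,0]
  ]
}}

```text
time: 13.5
tool_pos: [0.5748, -0.0857, 0.1847]
tcp_rot: [2.341, 2.093, -0.003]
wrist_force: [0.5, 1.5, -0.1]
width: 1.002
grip_force: 0.0
```

Request:
{"api": "servo_tool", "payload": {
  "series": [
    [0,-0.3,0,0,0,0,0],
    [0,-0.577,0,0,0,0,0],
    [0,-0.577,0,0,0,0,0],
    [0,-0.577,0,0,0,0,0],
    [0,-0.577,0,0,0,0,0]
  ]
}}

```text
time: 14.0
tool_pos: [0.5749, -0.1657, 0.1847]
tcp_rot: [-2.336, -2.099, -0.0]
wrist_force: [0.1, -0.1, -1.3]
width: 1.002
grip_force: 0.0
```

Run:
```python
from h import *
s=bot.read_state();print({k:s[k] for k in('tool_pos','wrist_force','width')})
a=bot.read_camera('side');b=bot.read_camera('wrist')
a=cv2.resize(a[120:290,210:420],(400,324));b=cv2.resize(b,(400,300))
cv2.imwrite('pics/i.png',np.hstack([a[:300],b])[:,:,::-1])
for k,z in(('center_red',.0735),('disc_red',.012)):
  print([(round(d['score'],2),atz('wrist',np.array(d['at'])*[420,560],z)) for d in bot.mark_of(k,'wrist')])
```

```text
{'tool_pos': array([ 0.57485811, -0.165727  ,  0.18467451]), 'wrist_force': array([ 0.07506786, -0.07133392, -1.29124562]), 'width': 1.0019241572567443}
[(0.58, array([ 0.57578327, -0.16697891,  0.0735    ]))]
[]
```

View pics/i.png

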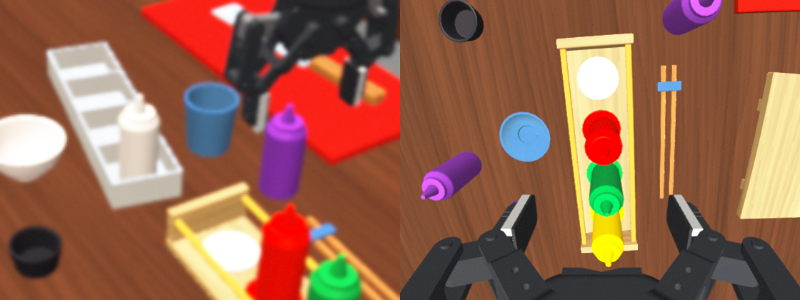

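White stands in the rightmost pocket. Red is confirmed at (0.576, -0.167).

Request:
{"api": "servo_tool", "payload": {
  "series": [
    [0,0,-0.3,0,0,0,0],
    [0,0,-0.6,0,0,0,0],
    [0,0,-0.85,0,0,0,0],
    [0,0,-0.943,0,0,0,0],
    [0,0,-0.943,0,0,0,0],
    [0,0,-0.943,0,0,0,1],
    [0,0,-0.943,0,0,0,1],
    [0,0,-0.943,0,0,0,1],
    [0,0,-0.943,0,0,0,1],
    [0,0,-0.943,0,0,0,1],
    [0,0,-0.943,0,0,0,1],
    [0,0,-0.943,0,0,0,1]
  ]
}}

```text
time: 15.4
tool_pos: [0.5771, -0.1676, 0.0467]
tcp_rot: [2.334, 2.097, 0.004]
wrist_force: [-0.9, 0.7, 5.5]
width: 0.521
grip_force: 35.7
```

Request:
{"api": "servo_tool", "payload": {
  "series": [
    [0,0,0.1,0,0,0,1],
    [0,0,0.4,0,0,0,1],
    [0,0,0.7,0,0,0,1],
    [0,0,1,0,0,0,1],
    [0,0,1,0,0,0,1],
    [0,0,1,0,0,0,1]
  ]
}}

```text
time: 16.0
tool_pos: [0.5763, -0.1674, 0.1968]
tcp_rot: [2.334, 2.097, 0.004]
wrist_force: [0.4, 0.2, -2.0]
width: 0.521
grip_force: 36.4
```

Request:
{"api": "servo_tool", "payload": {
  "series": [
    [0.02,0.25,0,0,0,0,1],
    [0.02,0.5,0,0,0,0,1],
    [0.02,0.75,0,0,0,0,1],
    [0.02,1,0,0,0,0,1],
    [0.02,1,0,0,0,0,1]
  ]
}}

```text
time: 16.5
tool_pos: [0.576, -0.0126, 0.1913]
tcp_rot: [-2.329, -2.101, 0.003]
wrist_force: [-0.2, -0.7, -1.9]
width: 0.519
grip_force: 36.4
```

Request:
{"api": "servo_tool", "payload": {
  "series": [
    [0,0.25,0,0,0,0,1],
    [0,0.5,0,0,0,0,1],
    [0,0.75,0,0,0,0,1],
    [0,1,0,0,0,0,1],
    [0,1,0,0,0,0,1],
    [0,1,0,0,0,0,1]
  ]
}}

```text
time: 17.1
tool_pos: [0.5768, 0.1331, 0.1919]
tcp_rot: [-2.334, -2.101, 0.005]
wrist_force: [-0.1, -0.7, -1.7]
width: 0.522
grip_force: 36.4
```

Request:
{"api": "servo_tool", "payload": {
  "series": [
    [0,0.067,-0.1,0,0,0,1],
    [0,0.067,-0.3,0,0,0,1],
    [0,0.067,-0.5,0,0,0,1],
    [0,0.067,-0.7,0,0,0,1],
    [0,0.067,-0.85,0,0,0,1],
    [0,0.067,-0.95,0,0,0,1],
    [0,0.067,-1,0,0,0,1],
    [0,0.067,-1,0,0,0,1],
    [0,0.067,-1,0,0,0,1]
  ]
}}

```text
time: 18.0
tool_pos: [0.579, 0.1431, 0.0446]
tcp_rot: [2.337, 2.099, 0.002]
wrist_force: [0.1, -0.6, -0.5]
width: 0.524
grip_force: 36.4
```

Run:
```python
from h import *
s=bot.read_state();print({k:s[k] for k in('tool_pos','wrist_force','width')})
b=bot.read_camera('wrist')
cv2.imwrite('pics/j.png',b[:,:,::-1])
```

```text
{'tool_pos': array([0.57899254, 0.14313201, 0.04457079]), 'wrist_force': array([ 0.14682492, -0.59932126, -0.53283941]), 'width': 0.5243352753471302}
```

View pics/j.png

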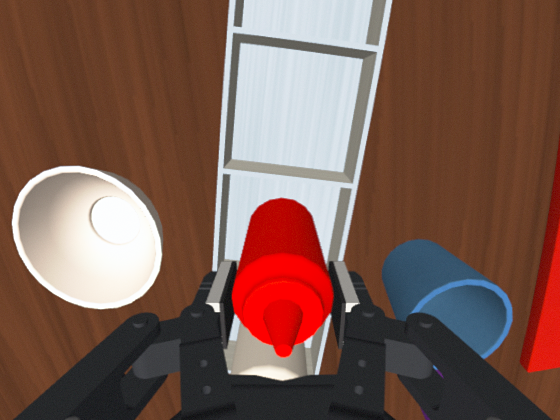

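Red is centred over the second pocket (walls at 218 and 350, bottle at 282), clear of white.

Request:
{"api": "servo_tool", "payload": {
  "series": [
    [0,0,-0.03,0,0,0,1],
    [0,0,-0.05,0,0,0,1],
    [0,0,-0.06,0,0,0,1],
    [0,0,-0.067,0,0,0,1],
    [0,0,-0.073,0,0,0,1],
    [0,0,-0.073,0,0,0,1]
  ]
}}

```text
time: 18.65
tool_pos: [0.5782, 0.1435, 0.0347]
tcp_rot: [-2.337, -2.1, -0.0]
wrist_force: [-4.3, -0.3, 9.5]
width: 0.523
grip_force: 37.4
```

Request:
{"api": "servo_tool", "payload": {
  "series": [
    [0,0,0.007,0,0,0,1],
    [0,0,0.007,0,0,0,0.2],
    [0,0,0.007,0,0,0,0],
    [0,0,0.007,0,0,0,0],
    [0,0,0.007,0,0,0,0],
    [0,0,0.007,0,0,0,0],
    [0,0,0.15,0,0,0,0],
    [0,0,0.4,0,0,0,0],
    [0,0,0.7,0,0,0,0],
    [0,0,1,0,0,0,0],
    [0,0,1,0,0,0,0]
  ]
}}

```text
time: 19.75
tool_pos: [0.5834, 0.1443, 0.1915]
tcp_rot: [2.331, 2.095, 0.02]
wrist_force: [1.2, 1.3, 0.8]
width: 1.0
grip_force: 0.0
```

Request:
{"api": "servo_tool", "payload": {
  "series": [
    [-0.04,-0.33,0,0,0,0,0],
    [-0.04,-0.67,0,0,0,0,0],
    [-0.04,-1,0,0,0,0,0],
    [-0.04,-1,0,0,0,0,0]
  ]
}}

```text
time: 20.15
tool_pos: [0.5717, -0.0123, 0.1823]
tcp_rot: [2.341, 2.092, -0.003]
wrist_force: [-0.2, 0.5, -0.3]
width: 1.0
grip_force: 0.0
```

Request:
{"api": "servo_tool", "payload": {
  "series": [
    [0,-0.33,0,0,0,0,0],
    [0,-0.67,0,0,0,0,0],
    [0,-1,0,0,0,0,0],
    [0,-1,0,0,0,0,0]
  ]
}}

```text
time: 20.55
tool_pos: [0.5719, -0.1618, 0.1823]
tcp_rot: [2.341, 2.093, -0.002]
wrist_force: [-0.3, -0.4, 0.6]
width: 1.003
grip_force: 0.0
```

Request:
{"api": "servo_tool", "payload": {
  "series": [
    [0,-0.3,0,0,0,0,0],
    [0,-0.567,0,0,0,0,0],
    [0,-0.567,0,0,0,0,0],
    [0,-0.567,0,0,0,0,0],
    [0,-0.567,0,0,0,0,0]
  ]
}}

```text
time: 21.05
tool_pos: [0.5721, -0.2402, 0.1822]
tcp_rot: [-2.335, -2.1, -0.0]
wrist_force: [0.1, 0.7, -1.0]
width: 1.003
grip_force: 0.0
```

Run:
```python
from h import *
s=bot.read_state();print({k:s[k] for k in('tool_pos','wrist_force','width')})
b=bot.read_camera('wrist');a=bot.read_camera('side');a=bot.read_camera('top')
for n,cs in (('green',('wrist',)),('white',('side','top')),('red',('side','top'))):
 for c in cs:
  z=.0735 if n=='green' else .0615
  print(n,c,[(round(d['score'],2),atz(c,np.array(d['at'])*[420,560],z)) for d in bot.mark_of('center_'+n,c)])
```

```text
{'tool_pos': array([ 0.57209634, -0.24021387,  0.18224454]), 'wrist_force': array([ 0.14481422,  0.70271068, -1.04384452]), 'width': 1.0031266351050137}
green wrist [(0.62, array([ 0.57789906, -0.240286  ,  0.0735    ]))]
white side [(0.87, array([ 0.70293613, -0.01502438,  0.0615    ])), (0.82, array([0.5692692 , 0.08935623, 0.0615    ])), (0.82, array([ 0.34111721, -0.20720034,  0.0615    ])), (0.62, array([ 0.40793052, -0.30835435,  0.0615    ]))]
white top [(0.93, array([0.56248069, 0.06170172, 0.0615    ])), (0.6, array([ 0.69740273, -0.02239705,  0.0615    ])), (0.53, array([ 0.34139592, -0.20301016,  0.0615    ]))]
red side [(0.94, array([0.57563766, 0.14280861, 0.0615    ]))]
red top [(0.94, array([0.57961281, 0.14619412, 0.0615    ]))]
```

Request:
{"api": "servo_tool", "payload": {
  "series": [
    [0,0,-0.3,0,0,0,0],
    [0,0,-0.6,0,0,0,0],
    [0,0,-0.85,0,0,0,0],
    [0,0,-0.927,0,0,0,0],
    [0,0,-0.927,0,0,0,0],
    [0,0,-0.927,0,0,0,1],
    [0,0,-0.927,0,0,0,1],
    [0,0,-0.927,0,0,0,1],
    [0,0,-0.927,0,0,0,1],
    [0,0,-0.927,0,0,0,1],
    [0,0,-0.927,0,0,0,1],
    [0,0,-0.927,0,0,0,1]
  ]
}}

```text
time: 22.65
tool_pos: [0.5739, -0.2429, 0.0466]
tcp_rot: [2.334, 2.097, 0.003]
wrist_force: [-0.9, 0.3, 6.3]
width: 0.527
grip_force: 35.7
```

Request:
{"api": "servo_tool", "payload": {
  "series": [
    [0,0,0.1,0,0,0,1],
    [0,0,0.4,0,0,0,1],
    [0,0,0.7,0,0,0,1],
    [0,0,1,0,0,0,1],
    [0,0,1,0,0,0,1],
    [0,0,1,0,0,0,1]
  ]
}}

```text
time: 23.25
tool_pos: [0.5732, -0.2424, 0.1967]
tcp_rot: [2.334, 2.097, 0.003]
wrist_force: [-0.3, 0.7, -3.0]
width: 0.52
grip_force: 36.6
```

Request:
{"api": "servo_tool", "payload": {
  "series": [
    [0.05,0.25,0,0,0,0,1],
    [0.1,0.5,0,0,0,0,1],
    [0.15,0.75,0,0,0,0,1],
    [0.153,1,0,0,0,0,1],
    [0.153,1,0,0,0,0,1]
  ]
}}

```text
time: 23.75
tool_pos: [0.5931, -0.087, 0.191]
tcp_rot: [-2.328, -2.101, 0.003]
wrist_force: [-1.3, -0.3, -2.8]
width: 0.525
grip_force: 36.6
```

Request:
{"api": "servo_tool", "payload": {
  "series": [
    [0,0.25,0,0,0,0,1],
    [0,0.5,0,0,0,0,1],
    [0,0.75,0,0,0,0,1],
    [0,1,0,0,0,0,1],
    [0,1,0,0,0,0,1]
  ]
}}

```text
time: 24.25
tool_pos: [0.5933, 0.0618, 0.1916]
tcp_rot: [-2.33, -2.102, 0.003]
wrist_force: [0.5, -0.3, -2.0]
width: 0.523
grip_force: 36.6
```

Request:
{"api": "servo_tool", "payload": {
  "series": [
    [0,0.25,0,0,0,0,1],
    [0,0.5,0,0,0,0,1],
    [0,0.75,0,0,0,0,1],
    [0,1,0,0,0,0,1],
    [0,1,0,0,0,0,1],
    [0,1,0,0,0,0,1]
  ]
}}

```text
time: 24.85
tool_pos: [0.5941, 0.2075, 0.1919]
tcp_rot: [-2.335, -2.101, 0.005]
wrist_force: [-0.4, 0.9, -0.7]
width: 0.519
grip_force: 36.6
```

Request:
{"api": "servo_tool", "payload": {
  "series": [
    [0,0.053,-0.1,0,0,0,1],
    [0,0.053,-0.3,0,0,0,1],
    [0,0.053,-0.5,0,0,0,1],
    [0,0.053,-0.7,0,0,0,1],
    [0,0.053,-0.85,0,0,0,1],
    [0,0.053,-0.95,0,0,0,1],
    [0,0.053,-1,0,0,0,1],
    [0,0.053,-1,0,0,0,1],
    [0,0.053,-1,0,0,0,1]
  ]
}}

```text
time: 25.75
tool_pos: [0.596, 0.2161, 0.0446]
tcp_rot: [2.337, 2.099, 0.002]
wrist_force: [-0.6, 0.2, -1.4]
width: 0.523
grip_force: 36.6
```

Run:
```python
from h import *
s=bot.read_state();print({k:s[k] for k in('tool_pos','wrist_force','width')})
b=bot.read_camera('wrist')
cv2.imwrite('pics/k.png',b[:,:,::-1])
```

```text
{'tool_pos': array([0.59596381, 0.21608419, 0.04463566]), 'wrist_force': array([-0.59092546,  0.22129769, -1.35686484]), 'width': 0.523429527631411}
```

View pics/k.png

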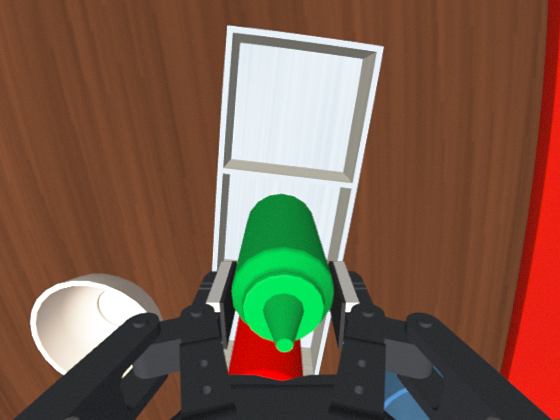

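Green is centred over the third pocket (walls at 220 and 350, bottle at 282). Set down and go to yellow.

Request:
{"api": "servo_tool", "payload": {
  "series": [
    [0,0,-0.03,0,0,0,1],
    [0,0,-0.05,0,0,0,1],
    [0,0,-0.06,0,0,0,1],
    [0,0,-0.067,0,0,0,1],
    [0,0,-0.07,0,0,0,1],
    [0,0,-0.07,0,0,0,1]
  ]
}}

```text
time: 26.4
tool_pos: [0.5951, 0.2164, 0.0347]
tcp_rot: [-2.337, -2.1, -0.001]
wrist_force: [-2.8, -1.2, 7.3]
width: 0.516
grip_force: 37.4
```

Request:
{"api": "servo_tool", "payload": {
  "series": [
    [0,0,0,0,0,0,1],
    [0,0,0,0,0,0,0.2],
    [0,0,0,0,0,0,0],
    [0,0,0,0,0,0,0],
    [0,0,0,0,0,0,0],
    [0,0,0,0,0,0,0],
    [0,0,0.15,0,0,0,0],
    [0,0,0.4,0,0,0,0],
    [0,0,0.7,0,0,0,0],
    [0,0,1,0,0,0,0],
    [0,0,1,0,0,0,0]
  ]
}}

```text
time: 27.5
tool_pos: [0.6002, 0.2177, 0.1924]
tcp_rot: [2.332, 2.096, 0.021]
wrist_force: [1.3, 0.2, 1.4]
width: 1.003
grip_force: 0.0
```

Request:
{"api": "servo_tool", "payload": {
  "series": [
    [-0.06,-0.33,0,0,0,0,0],
    [-0.12,-0.67,0,0,0,0,0],
    [-0.173,-1,0,0,0,0,0],
    [-0.173,-1,0,0,0,0,0]
  ]
}}

```text
time: 27.9
tool_pos: [0.5678, 0.0611, 0.1827]
tcp_rot: [2.341, 2.094, -0.004]
wrist_force: [0.5, 1.3, 0.3]
width: 0.998
grip_force: 0.0
```

Request:
{"api": "servo_tool", "payload": {
  "series": [
    [0,-0.33,0,0,0,0,0],
    [0,-0.67,0,0,0,0,0],
    [0,-1,0,0,0,0,0],
    [0,-1,0,0,0,0,0]
  ]
}}

```text
time: 28.3
tool_pos: [0.569, -0.0889, 0.1829]
tcp_rot: [2.341, 2.092, -0.002]
wrist_force: [0.3, 0.5, 0.3]
width: 0.999
grip_force: 0.0
```

Request:
{"api": "servo_tool", "payload": {
  "series": [
    [0,-0.33,0,0,0,0,0],
    [0,-0.67,0,0,0,0,0],
    [0,-1,0,0,0,0,0],
    [0,-1,0,0,0,0,0]
  ]
}}

```text
time: 28.7
tool_pos: [0.5693, -0.2385, 0.1828]
tcp_rot: [2.34, 2.093, -0.002]
wrist_force: [-0.2, 0.2, 0.0]
width: 0.995
grip_force: 0.0
```

Request:
{"api": "servo_tool", "payload": {
  "series": [
    [0,-0.3,0,0,0,0,0],
    [0,-0.553,0,0,0,0,0],
    [0,-0.553,0,0,0,0,0],
    [0,-0.553,0,0,0,0,0],
    [0,-0.553,0,0,0,0,0]
  ]
}}

```text
time: 29.2
tool_pos: [0.5693, -0.3149, 0.1827]
tcp_rot: [-2.335, -2.1, -0.001]
wrist_force: [0.3, -0.4, -0.3]
width: 1.003
grip_force: 0.0
```

Run:
```python
from h import *
s=bot.read_state();print({k:s[k] for k in('tool_pos','wrist_force','width')})
b=bot.read_camera('wrist');a=bot.read_camera('side');a=bot.read_camera('top')
for n,cs in (('yellow',('wrist',)),('green',('side','top'))):
 for c in cs:
  z=.0735 if n=='yellow' else .0615
  print(n,c,[(round(d['score'],2),atz(c,np.array(d['at'])*[420,560],z)) for d in bot.mark_of('center_'+n,c)])
```

```text
{'tool_pos': array([ 0.56931588, -0.31492445,  0.1826846 ]), 'wrist_force': array([ 0.3143139 , -0.38012931, -0.29000855]), 'width': 1.002542117288911}
yellow wrist [(0.57, array([ 0.56806468, -0.31770103,  0.0735    ]))]
green side [(0.9, array([0.58821592, 0.21009867, 0.0615    ]))]
green top [(0.79, array([0.59475729, 0.2235111 , 0.0615    ]))]
```

Request:
{"api": "servo_tool", "payload": {
  "series": [
    [0,0,-0.3,0,0,0,0],
    [0,0,-0.6,0,0,0,0],
    [0,0,-0.85,0,0,0,0],
    [0,0,-0.93,0,0,0,0],
    [0,0,-0.93,0,0,0,0],
    [0,0,-0.93,0,0,0,1],
    [0,0,-0.93,0,0,0,1],
    [0,0,-0.93,0,0,0,1],
    [0,0,-0.93,0,0,0,1],
    [0,0,-0.93,0,0,0,1],
    [0,0,-0.93,0,0,0,1],
    [0,0,-0.93,0,0,0,1]
  ]
}}

```text
time: 30.7
tool_pos: [0.5707, -0.3181, 0.0469]
tcp_rot: [2.334, 2.097, 0.002]
wrist_force: [-1.8, 1.7, 5.4]
width: 0.525
grip_force: 35.2
```

Request:
{"api": "servo_tool", "payload": {
  "series": [
    [0,0,0.1,0,0,0,1],
    [0,0,0.4,0,0,0,1],
    [0,0,0.7,0,0,0,1],
    [0,0,1,0,0,0,1],
    [0,0,1,0,0,0,1],
    [0,0,1,0,0,0,1]
  ]
}}

```text
time: 31.3
tool_pos: [0.5703, -0.3176, 0.1972]
tcp_rot: [2.333, 2.096, 0.003]
wrist_force: [-0.4, 0.3, -1.4]
width: 0.522
grip_force: 36.2
```

Request:
{"api": "servo_tool", "payload": {
  "series": [
    [0.07,0.25,0,0,0,0,1],
    [0.14,0.5,0,0,0,0,1],
    [0.21,0.75,0,0,0,0,1],
    [0.283,1,0,0,0,0,1],
    [0.283,1,0,0,0,0,1]
  ]
}}

```text
time: 31.8
tool_pos: [0.6109, -0.1617, 0.1912]
tcp_rot: [-2.328, -2.101, 0.001]
wrist_force: [-0.1, -1.2, -1.6]
width: 0.523
grip_force: 36.2
```

Request:
{"api": "servo_tool", "payload": {
  "series": [
    [0,0.25,0,0,0,0,1],
    [0,0.5,0,0,0,0,1],
    [0,0.75,0,0,0,0,1],
    [0,1,0,0,0,0,1],
    [0,1,0,0,0,0,1]
  ]
}}

```text
time: 32.3
tool_pos: [0.6098, -0.013, 0.1916]
tcp_rot: [-2.33, -2.101, 0.002]
wrist_force: [-0.1, -0.3, -1.6]
width: 0.523
grip_force: 36.2
```

Request:
{"api": "servo_tool", "payload": {
  "series": [
    [0,0.25,0,0,0,0,1],
    [0,0.5,0,0,0,0,1],
    [0,0.75,0,0,0,0,1],
    [0,1,0,0,0,0,1],
    [0,1,0,0,0,0,1]
  ]
}}

```text
time: 32.8
tool_pos: [0.6103, 0.1362, 0.1919]
tcp_rot: [-2.331, -2.102, 0.002]
wrist_force: [-0.7, -0.9, -2.2]
width: 0.524
grip_force: 36.2
```

Request:
{"api": "servo_tool", "payload": {
  "series": [
    [0,0.25,0,0,0,0,1],
    [0,0.5,0,0,0,0,1],
    [0,0.75,0,0,0,0,1],
    [0,1,0,0,0,0,1],
    [0,1,0,0,0,0,1],
    [0,1,0,0,0,0,1]
  ]
}}

```text
time: 33.4
tool_pos: [0.611, 0.2821, 0.192]
tcp_rot: [2.336, 2.101, -0.005]
wrist_force: [0.2, -0.3, -1.8]
width: 0.525
grip_force: 36.2
```

Request:
{"api": "servo_tool", "payload": {
  "series": [
    [0,0.043,-0.1,0,0,0,1],
    [0,0.043,-0.3,0,0,0,1],
    [0,0.043,-0.5,0,0,0,1],
    [0,0.043,-0.7,0,0,0,1],
    [0,0.043,-0.85,0,0,0,1],
    [0,0.043,-0.95,0,0,0,1],
    [0,0.043,-1,0,0,0,1],
    [0,0.043,-1,0,0,0,1],
    [0,0.043,-1,0,0,0,1]
  ]
}}

```text
time: 34.3
tool_pos: [0.6125, 0.2896, 0.0447]
tcp_rot: [2.337, 2.099, 0.003]
wrist_force: [-0.6, 0.8, -0.1]
width: 0.52
grip_force: 36.2
```

Run:
```python
from h import *
s=bot.read_state();print({k:s[k] for k in('tool_pos','wrist_force','width')})
b=bot.read_camera('wrist')
cv2.imwrite('pics/l.png',b[:,:,::-1])
```

```text
{'tool_pos': array([0.61246987, 0.28958511, 0.04473496]), 'wrist_force': array([-0.61042424,  0.7895502 , -0.10000912]), 'width': 0.5197590302483018}
```

View pics/l.png

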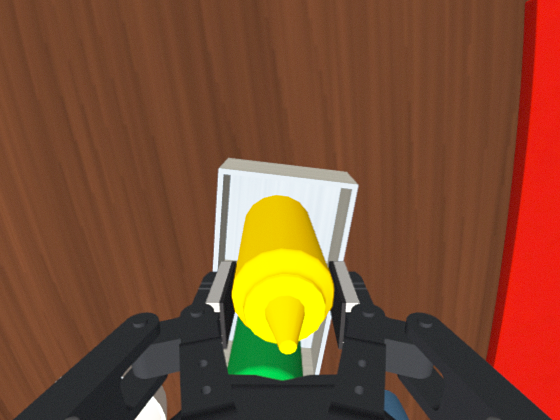

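Yellow is centred over the leftmost pocket (walls at 220 and 350, bottle at 282). Set down, release, lift.

Request:
{"api": "servo_tool", "payload": {
  "series": [
    [0,0,-0.03,0,0,0,1],
    [0,0,-0.05,0,0,0,1],
    [0,0,-0.06,0,0,0,1],
    [0,0,-0.067,0,0,0,1],
    [0,0,-0.07,0,0,0,1],
    [0,0,-0.07,0,0,0,1]
  ]
}}

```text
time: 34.95
tool_pos: [0.6117, 0.2902, 0.035]
tcp_rot: [-2.337, -2.1, -0.002]
wrist_force: [-4.0, -0.6, 6.5]
width: 0.525
grip_force: 37.0
```

Request:
{"api": "servo_tool", "payload": {
  "series": [
    [0,0,0,0,0,0,1],
    [0,0,0,0,0,0,0.2],
    [0,0,0,0,0,0,0],
    [0,0,0,0,0,0,0],
    [0,0,0,0,0,0,0],
    [0,0,0,0,0,0,0],
    [0,0,0.15,0,0,0,0],
    [0,0,0.4,0,0,0,0],
    [0,0,0.7,0,0,0,0],
    [0,0,1,0,0,0,0],
    [0,0,1,0,0,0,0]
  ]
}}

```text
time: 36.05
tool_pos: [0.6165, 0.2917, 0.1928]
tcp_rot: [2.333, 2.096, 0.023]
wrist_force: [0.7, 1.0, 0.8]
width: 1.0
grip_force: 0.0
```

Request:
{"api": "servo_tool", "payload": {
  "series": [
    [0,0.5,0.3,0,0,0,0],
    [0,0.8,0.5,0,0,0,0],
    [0,0.8,0.5,0,0,0,0],
    [0,0.8,0.5,0,0,0,0],
    [0,0.8,0.5,0,0,0,0]
  ]
}}

```text
time: 36.55
tool_pos: [0.6114, 0.4103, 0.2581]
tcp_rot: [2.335, 2.101, 0.0]
wrist_force: [-0.1, 0.3, -0.5]
width: 1.002
grip_force: 0.0
```

Run:
```python
from h import *
a=bot.read_camera('side');b=bot.read_camera('top')
a=cv2.resize(a[80:290,200:410],(400,400));b=cv2.resize(b[110:310,110:310],(400,400))
cv2.imwrite('pics/m.png',np.hstack([a,b])[:,:,::-1])
```

```text
(no output)
```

View pics/m.png

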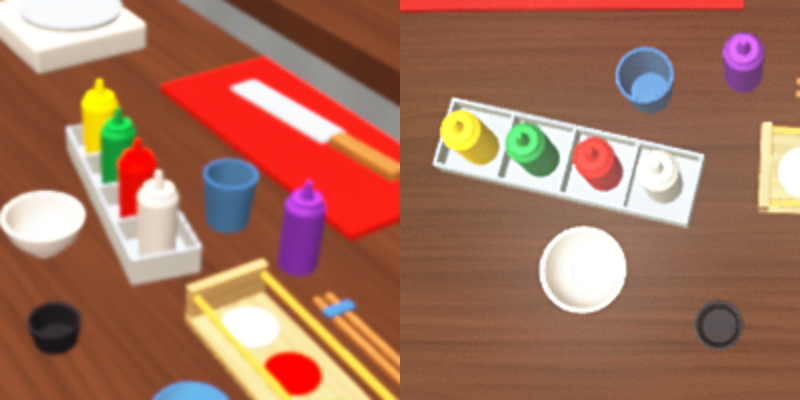

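All four stand upright in their own pockets, in the order yellow, green, red, white from left to right. The arm is clear.

```bash
python3 -c "
from workcell import bot
print(bot.finish_job())"
```

```text
the job is handed in; nothing more can be done
None
```

The four sauce bottles stand upright and released in the service rack in reverse order (yellow, green, red, white from the robot's left), and the job was handed in at about 37 s.

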